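# Pack the battery and latch the sealed case

### The job

Put the battery pack into the open grey case, flat on its base and let go of; only then swing the lid down and press it against its rubber seal until the front clip catches and the lid stays fully shut by itself. Leave the other things on the bench where they are.

Things in the scene. Friction and masses are not known exactly. Their poses are not given: they have to be found in the camera images.
- case: Grey rectangular case fixed to the bench: 170 (its x) x 210 (its y), 84 high to the wall tops; walls and floor 8 thick, so 154 x 194 inside. Origin: centre of its underside, on the bench; z up. Its x axis points from the clip side (nearer the robot) to the hinge side. The lid is hinged along the far top edge. A rubber seal lies on the rim, up to 8 proud at the clip side.
- clip_top (a point): Top of the sprung clip, 44 wide, at the middle of the case's clip side: 106 from the case's origin along its -x, 119 above the bench. Axes of the case. Its sloping hooked top gives way outwards by itself as the bar on the lid's front edge is pushed down past it, then snaps over the bar. It needs no handling.
- lid_hinge (a point): Middle of the lid's hinge line, fixed on the case: 85 from the case's origin along its +x, 92 above the bench. The hinge line runs along the case's y axis; this point's axes are those of the case.
- case_lid (a joint): Lid angle, rad: 0 shut and level, pi/2 upright, to 1.95 leaning away from the robot. Starts wide open. Stiff hinge: the lid stays where it is left and must be pushed all the way. Below 0.05 (8 mm open at the clip) seal and clip resist: about 5 to 20 N near the clip edge. It can go slightly past 0 (to -0.02). Not caught, it springs back to about 0.05; caught, it rests between 0 and 0.018.
- lid_press (a point): Point on the lid's outer face, on its middle line, 145 from the hinge line, 30 from the clip-side edge: a good place to push. The lid is a flat plate 175 (from hinge) x 216 wide x 14 thick; its inner face passes through the hinge line. Axes turn with the lid: z is the outer face's outward normal (up when shut), -x points from the hinge to the clip-side edge.
- pack: Dark grey tool battery pack, 0.45 kg nominal: a body 100 (its x) x 64 (its y) x 40 high, with a narrower block 74 x 44 x 30 high centred on top, to grip it by across the 44; 70 high in all. It stands on its base on the bench beside the case, to the left or to the right. Origin: centre of its underside; z up.
- tape_roll: Roll of brown packing tape lying flat: ring, 110 outside, 76 hole, 48 high. Origin: centre of its underside. It lies on the other side of the case from the pack. Not to be moved.
- can: Upright can, 60 diameter, 190 high, behind the case on the robot's right. Origin: centre of its underside. Not to be moved.
- jar: Upright jar, 72 diameter, 100 high, behind the case on the robot's left. Origin: centre of its underside. Not to be moved.
- screwdriver: Screwdriver, 200 long, lying crosswise on the bench behind the case. Origin: on its underside. Not to be moved.
Mind the look-alikes: they are no part of the job. Leave any blue or green look-alike of the pack alone.

How it is judged:
By the outcome, as a careful person would: the job done as asked, in the order asked, and still so for the second after the job is handed in, with the robot touching nothing.
It also fails if it takes over 67 s, if anything falls off the work surface, if the arm or the gripper's body presses on something with over 40 N, if the wrist force passes 120 N, or if a joint passes its speed limit or range.

### The arm

A 6-joint arm with a two-finger parallel gripper is mounted at the origin on the work surface. World frame = base frame: x ahead of the robot, y to its left, z up, the work surface at z = 0. Lengths are in m, angles in rad, forces in N, time in s.
With the tool pointing down it reaches from about 0.35 to 0.95 m from the base axis. Payload 17.4 kg.
Tool frame: the origin (TCP) lies on the front face of the gripper's body, between the roots of the fingers; the fingertips stand 84 mm ahead of it and the grasp point (between the pads) lies 65 mm ahead of it; y points along the fingers, x is the direction in which the jaws open and shut, and the axes are right-handed (so a half turn about y gives the same grasp; the last joint's range is limited). The gripper opens to 93 mm and grips with 3 to 60 N. Pads are 15 mm wide; open, the fingers measure 128 mm over their backs; the gripper's body (75 mm by 188 mm) begins 65 mm behind the grasp point.
Start: joints at [1.187, 0.116, 1.442, -0, 1.584, -0.038], TCP at [0.229, 0.635, 0.303] pointing down, gripper open.
Joint ranges: [-2.83, 2.83], [-0.83, 2.19], [0.07, 2.5], [-1.14, 4.28], [0.01, 3], [-2.97, 2.97]. Speed limits (rad/s): [1.89, 1.89, 2.22, 3.14, 3.14, 3.14].

### API

Orientations are given as a unit quaternion [w, x, y, z].
In Python, from station import robot gives the robot as it stands.
- The arm moves only by the tool step_arm, never from a script. Its argument "series" is a list of rows, each an object with "turn": the turn, a rotation vector about the tool's x, y, z scaled (see below), a list of three; "dp": the shift along the tool's x, y, z scaled (see below), a list of three; "grip": the opening, from 0 (shut) to 1 (fully open). A call has 1 to 10 rows; each row shifts and turns the commanded pose from where the row before left it, along the tool's axes as they then stand; what a row does not reach is not made up. The controller multiplies each number of a shift by 150 mm and each number of a turn by 60 degrees. A row lasts 1/10 s, in which the tool goes at most 50 mm and 8.59 degrees, less where a joint would pass 70% of its speed; a pose out of reach is approached as far as the arm can. A call with a number of a shift or a turn outside -1 to 1 is refused whole. A call with a gripper value outside its range is refused whole. The fingers move at their own pace and stop on an object; "squeeze" is the grip in N (left out, the last holds). Time passes only in rows, so rows that do not move let the fingers close. It gives the time, the measured TCP pose, the force and the opening at its end, in the units of the state.
- robot.observe(): the state, without advancing time (a new reading comes with each control period).
- robot.camera(name): name is "scene" or "side" or "wrist"; returns a dict with "color" (400x640x3 uint8, red, green, blue), "fx", "fy", "cx", "cy" (pixels), "R" (3x3) and "t" (3): a world point X has camera coordinates R X + t; the wrist camera has in their place "mount" (4x4, takes a point from camera to tool coordinates, whose origin is the TCP and whose axes are the tool frame's). Camera axes: x right, y down, z forward; pixel columns grow to the right and rows downward; lengths in m; the calibration is good to about 2 mm. A picture is of the moment at which its call begins: read the wrist's pose just before it. There is no depth.
- robot.job_done(): hands the job in, once; it reports no verdict.
The state is a dict: "clock": time; "joints": joint angles; "dq": joint speeds; "joint_torque": joint torques, N m; "eef_pos": TCP position; "tcp_rot": TCP orientation; "contact_force": force on the tool from outside, world axes, zero at the start; "wrist_torque": the same for the moment, N m; "opening": opening from 0.0 (shut) to 1.0 (fully open).
Only numpy, scipy, OpenCV 4.12 (cv2) and the standard library are available. Lean on these libraries where they do the work, as an engineer would, in place of code of your own. Each camera call takes 0.05 s, during which the arm holds its last target. There are 200 camera calls.

## Working session

There is one attempt and no reset: what is moved stays moved. The work goes in short steps, Python scripts to look and compute and a tool call to move; the robot and the scene stay as the last step left them, time stands still between calls to the robot, and variables do not carry over. Pictures are saved under pics/ and viewed, about 8 in all and at most 12, crops included, and the job is handed in when it is done.

Besides the shell and the picture viewer there is one more tool, called after "Request:" by a JSON object that holds its "fn" and its "kwargs". step_arm: Moves the arm, as the interface text tells. Shifts and turns lie within -1 to 1; 1 stands for 150 mm of shift or 60 degrees of turn. Its arguments: {"type":"object","properties":{"series":{"type":"array","items":{"type":"object","properties":{"turn":{"type":"array","items":{"type":"number"}},"dp":{"type":"array","items":{"type":"number"}},"grip":{"type":"number"}}}},"squeeze":{"type":"number"}},"required":["series"]}

```bash
ls; mkdir -p pics; python3 - <<'E'
from station import robot
import cv2,json
o=robot.observe();print(o)
for n in("scene","side"):
    c=robot.camera(n);cv2.imwrite(f"pics/{n}0.png",c["color"][:,:,::-1])
    print(n,{k:(v.tolist() if hasattr(v,'tolist') else v) for k,v in c.items() if k!="color"})
c=robot.camera("wrist");cv2.imwrite("pics/wrist0.png",c["color"][:,:,::-1]);print(c["fx"],c["cx"],c["cy"],c["mount"])
E
```

```text
pics
{'clock': 0.0, 'joints': array([ 1.18721449e+00,  1.16501054e-01,  1.44224640e+00,  1.77241312e-05,
        1.58397095e+00, -3.78131627e-02]), 'dq': array([ 1.30631077e-03, -3.15490063e-04, -7.85606369e-05,  1.01584966e-03,
       -1.92577359e-03, -4.60305855e-04]), 'joint_torque': array([-5.66335249e-03, -7.21288419e+01, -6.22584271e+01,  7.75486766e-02,
        2.42298940e-02, -1.20782256e-04]), 'eef_pos': array([0.22874909, 0.63495882, 0.30200667]), 'tcp_rot': array([-0.57834731,  0.5787695 ,  0.40619666, -0.40687163]), 'contact_force': array([-0.71472437,  0.27792731,  0.21838494]), 'wrist_torque': array([0.02218539, 0.02522316, 0.01220217]), 'opening': 0.997727957835045}
scene {'fx': 418.8665748364372, 'fy': 418.8665748364372, 'cx': 320.0152474190285, 'cy': 200.00901991278351, 'R': [[0.19403023866931665, 0.9808351993825801, 0.017736350641065445], [0.782058691758915, -0.14374248811875887, -0.6064011046772289], [-0.592230081240613, 0.13153101824878902, -0.794961082136839]], 't': [-0.07860691911001151, -0.3418325228059248, 1.5487132285992946]}
side {'fx': 365.24713633422544, 'fy': 365.24713633422544, 'cx': 317.13465703785494, 'cy': 200.77662074010763, 'R': [[0.7582913051250098, -0.6517522677574366, -0.014604042072244302], [-0.3599534051707164, -0.3999058488619776, -0.842916874995386], [0.5435327429675377, 0.6444333119253066, -0.5378455761676998]], 't': [-0.4104154185372951, 0.2501913941075128, 0.613244121941973]}
299.80447225593554 317.2808087906807 197.51536680131815 [[ 9.99999917e-01 -3.52940191e-04  2.03421407e-04  2.46571921e-04]
 [-2.96481035e-04 -2.88108722e-01  9.57597659e-01 -8.24279673e-02]
 [-2.79367219e-04 -9.57597640e-01 -2.88108802e-01  7.99580670e-02]
 [ 0.00000000e+00  0.00000000e+00  0.00000000e+00  1.00000000e+00]]
```

View pics/scene0.png

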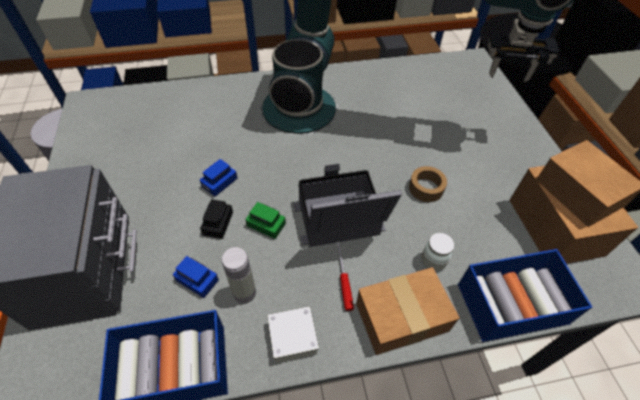

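View pics/side0.png

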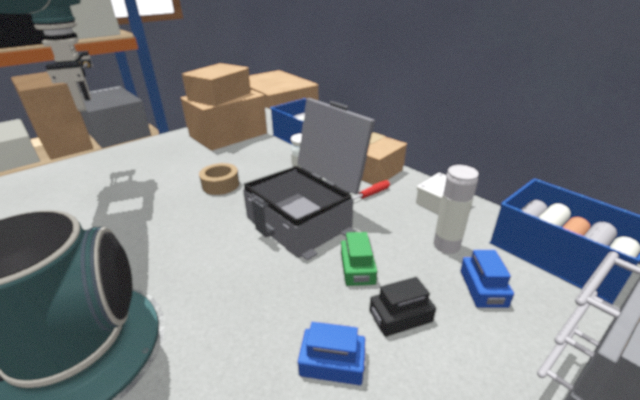

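The scene view shows the dark pack at about (217,217), the green look-alike at (265,219), and the case around (340,205). The side view shows the pack at (403,305) and the case at (300,210). I'll enlarge both.

```bash
python3 - <<'E'
import cv2
a=cv2.imread("pics/scene0.png")[150:260,195:405];b=cv2.imread("pics/side0.png")[160:345,235:450]
cv2.imwrite("pics/a.png",cv2.resize(a,None,fx=3.8,fy=3.8,interpolation=cv2.INTER_CUBIC))
cv2.imwrite("pics/b.png",cv2.resize(b,None,fx=3.2,fy=3.2,interpolation=cv2.INTER_CUBIC))
E
```

```text
(no output)
```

View pics/a.png

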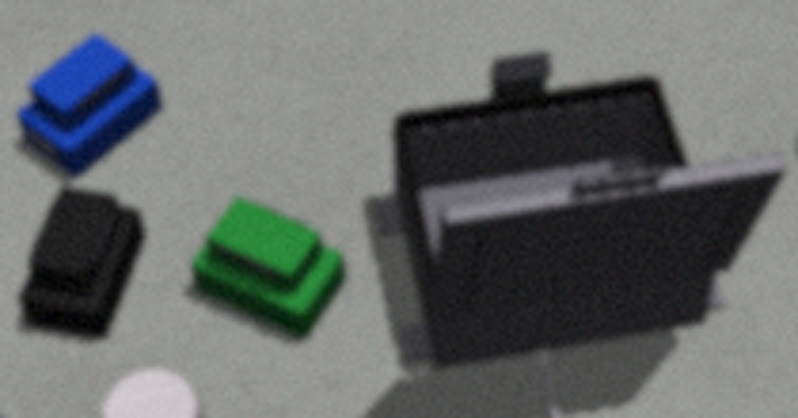

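View pics/b.png

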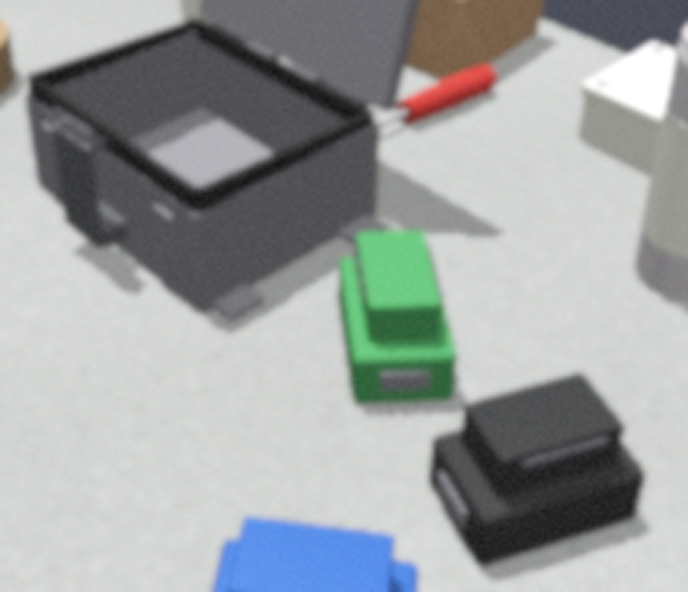

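```bash
cat >h.py <<'E'
import numpy as np
from station import robot
from scipy.optimize import least_squares
from scipy.spatial.transform import Rotation as Ro
C={'scene':dict(f=418.8666,c=(320.015,200.009),R=np.array([[0.19403023866931665,0.9808351993825801,0.017736350641065445],[0.782058691758915,-0.14374248811875887,-0.6064011046772289],[-0.592230081240613,0.13153101824878902,-0.794961082136839]]),t=np.array([-0.07860691911001151,-0.3418325228059248,1.5487132285992946])),
'side':dict(f=365.24714,c=(317.13466,200.77662),R=np.array([[0.7582913051250098,-0.6517522677574366,-0.014604042072244302],[-0.3599534051707164,-0.3999058488619776,-0.842916874995386],[0.5435327429675377,0.6444333119253066,-0.5378455761676998]]),t=np.array([-0.4104154185372951,0.2501913941075128,0.613244121941973]))}
def proj(n,X):
    c=C[n];p=X@c['R'].T+c['t'];return p[:,:2]/p[:,2:]*c['f']+c['c']
def fit(obs,x0):
    def res(p):
        R=Ro.from_euler('z',p[2]).as_matrix();o=[]
        for n,L,P in obs:
            o.append((proj(n,np.array(L)/1000@R.T+[p[0],p[1],0])-P).ravel())
        return np.concatenate(o)
    s=least_squares(res,x0,loss='soft_l1');print(s.x.round(4),np.degrees(s.x[2]).round(1));print(res(s.x).reshape(-1,2).round(1).tolist());return s.x
A=lambda u:np.array(u)/3.8+[195,150]
B=lambda u:np.array(u)/3.2+[235,160]
E
python3 - <<'E'
from h import *
fit([('side',[(-50,-32,0),(50,-32,0),(-50,32,40),(50,-32,40),(-37,22,70),(37,22,70),(37,-22,70),(-37,-22,70)],B([(487,560),(636,510),(434,440),(640,470),(468,400),(582,375),(622,430),(510,465)])),
('scene',[(-37,-22,70),(-37,22,70),(37,22,70),(37,-22,70),(50,-32,0),(50,32,0)],A([(70,190),(120,200),(95,280),(35,265),(25,325),(103,335)]))],[.6,-.3,0])
fit([('side',[(-85,-105,90),(-85,105,90),(85,-105,88),(85,105,88),(-85,-105,0),(85,-105,0)],B([(200,195),(32,80),(372,118),(195,25),(210,310),(375,240)])),
('scene',[(-85,-105,90),(-85,105,90),(-106,0,119)],A([(397,118),(657,78),(522,60)]))],[.6,0,0])
E
```

```text
[ 0.4687 -0.3181 -0.3496] -20.0
[[-1.6, 3.3], [1.2, 1.6], [-1.0, -2.1], [3.6, -1.4], [-1.2, 0.2], [-0.2, -3.1], [2.1, -3.2], [-1.1, -1.7], [-3.4, -1.4], [-1.6, -1.9], [-2.9, -1.8], [-2.5, -0.1], [0.3, 1.2], [1.4, 1.7]]
[0.5115 0.0373 0.0218] 1.2
[[-0.4, 3.0], [-2.7, 1.5], [2.6, -1.8], [0.7, -2.6], [-1.7, 0.3], [0.2, -9.4], [-0.9, 1.3], [0.3, 0.9], [0.2, -0.8]]
```

The fits agree to a few mm, leaving out one poorly read base corner of the case. Pack is at (0.469, -0.318), yaw -20°, so the jaws' current 70° yaw already matches. Case is at (0.512, 0.037), yaw about 1°. I'll move above the pack.

Request:
{"fn": "step_arm", "kwargs": {"series": [{"dp": [-0.247, 0, -0.166], "grip": 1}, {"dp": [-0.247, 0, -0.166]}, {"dp": [-0.247, 0, -0.166]}, {"dp": [-0.247, 0, -0.166]}, {"dp": [-0.247, 0, -0.166]}, {"dp": [-0.247, 0, -0.166]}, {"dp": [-0.247, 0, -0.166]}, {"dp": [-0.247, 0, -0.166]}, {"dp": [-0.247, 0, -0.166]}, {"dp": [-0.247, 0, -0.166]}]}}

```text
invalid input
```

Request:
{"fn": "step_arm", "kwargs": {"series": [{"dp": [-0.247, 0, -0.166]}, {"dp": [-0.247, 0, -0.166]}, {"dp": [-0.247, 0, -0.166]}, {"dp": [-0.247, 0, -0.166]}, {"dp": [-0.247, 0, -0.166]}, {"dp": [-0.247, 0, -0.166]}, {"dp": [-0.247, 0, -0.166]}, {"dp": [-0.247, 0, -0.166]}, {"dp": [-0.247, 0, -0.166]}, {"dp": [-0.247, 0, -0.166]}]}}

```text
invalid input
```

Request:
{"fn": "step_arm", "kwargs": {"series": [{"dp": [-0.247, 0, -0.166]}, {"dp": [-0.247, 0, -0.166]}, {"dp": [0, 0, 0]}, {"dp": [0, 0, 0]}, {"dp": [0, 0, 0]}]}}

```text
invalid input
```

```bash
python3 - <<'E'
from h import *
import cv2
o=robot.observe();print(o['clock'],o['eef_pos'],o['tcp_rot'])
c=robot.camera("wrist");cv2.imwrite("pics/w1.png",cv2.resize(c["color"][:,:,::-1],(800,500),interpolation=cv2.INTER_CUBIC))
E
```

```text
0.15 [0.22877626 0.63497144 0.30221765] [-0.57839233  0.57874537  0.40628662 -0.40675213]
```

View pics/w1.png

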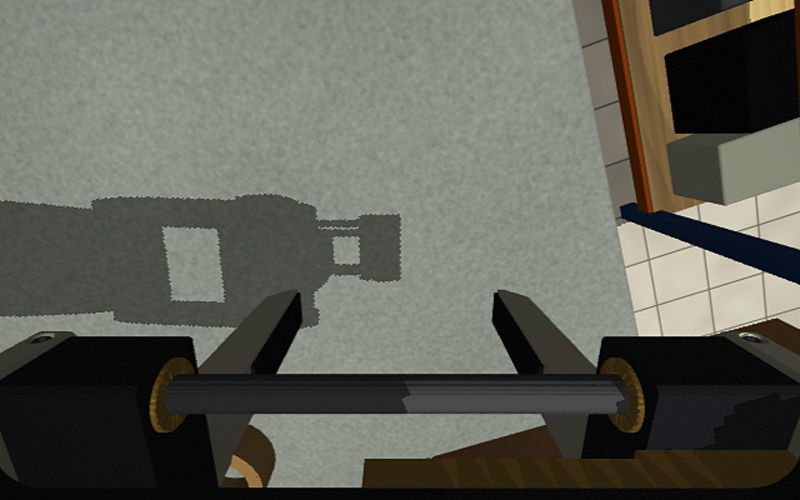

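The calls were refused, so the arm hasn't moved. Each row probably needs every field.

Request:
{"fn": "step_arm", "kwargs": {"series": [{"dp": [-0.247, 0, -0.166], "turn": [0, 0, 0], "grip": 1}, {"dp": [-0.247, 0, -0.166], "turn": [0, 0, 0], "grip": 1}, {"dp": [-0.247, 0, -0.166], "turn": [0, 0, 0], "grip": 1}, {"dp": [-0.247, 0, -0.166], "turn": [0, 0, 0], "grip": 1}, {"dp": [-0.247, 0, -0.166], "turn": [0, 0, 0], "grip": 1}, {"dp": [-0.247, 0, -0.166], "turn": [0, 0, 0], "grip": 1}, {"dp": [-0.247, 0, -0.166], "turn": [0, 0, 0], "grip": 1}, {"dp": [-0.247, 0, -0.166], "turn": [0, 0, 0], "grip": 1}, {"dp": [-0.247, 0, -0.166], "turn": [0, 0, 0], "grip": 1}, {"dp": [-0.247, 0, -0.166], "turn": [0, 0, 0], "grip": 1}]}}

```text
clock: 1.2
eef_pos: [0.3373, 0.2004, 0.3028]
tcp_rot: [-0.578, 0.578, 0.407, -0.406]
contact_force: [0.5, 0.5, 0.6]
opening: 1.0
```

Request:
{"fn": "step_arm", "kwargs": {"series": [{"dp": [-0.247, 0, -0.166], "turn": [0, 0, 0], "grip": 1}, {"dp": [-0.247, 0, -0.166], "turn": [0, 0, 0], "grip": 1}, {"dp": [-0.247, 0, -0.166], "turn": [0, 0, 0], "grip": 1}, {"dp": [-0.247, 0, -0.166], "turn": [0, 0, 0], "grip": 1}, {"dp": [-0.247, 0, -0.166], "turn": [0, 0, 0], "grip": 1}, {"dp": [-0.247, 0, -0.166], "turn": [0, 0, 0], "grip": 1}, {"dp": [-0.247, 0, -0.166], "turn": [0, 0, 0], "grip": 1}, {"dp": [-0.247, 0, -0.166], "turn": [0, 0, 0], "grip": 1}, {"dp": [-0.247, 0, -0.166], "turn": [0, 0, 0], "grip": 1}, {"dp": [-0.247, 0, -0.166], "turn": [0, 0, 0], "grip": 1}]}}

```text
clock: 2.2
eef_pos: [0.4461, -0.2329, 0.3027]
tcp_rot: [-0.579, 0.579, 0.406, -0.406]
contact_force: [0.1, 0.6, -0.2]
opening: 1.003
```

Request:
{"fn": "step_arm", "kwargs": {"series": [{"dp": [-0.247, 0, -0.166], "turn": [0, 0, 0], "grip": 1}, {"dp": [-0.247, 0, -0.166], "turn": [0, 0, 0], "grip": 1}, {"dp": [0, 0, 0], "turn": [0, 0, 0], "grip": 1}, {"dp": [0, 0, 0], "turn": [0, 0, 0], "grip": 1}, {"dp": [0, 0, 0], "turn": [0, 0, 0], "grip": 1}]}}

```text
clock: 2.7
eef_pos: [0.4678, -0.3168, 0.3028]
tcp_rot: [0.579, -0.578, -0.407, 0.407]
contact_force: [0.2, 0.1, -0.1]
opening: 0.998
```

```bash
python3 - <<'E'
from h import *
import cv2
o=robot.observe();print(o['clock'],o['eef_pos'],o['tcp_rot'])
c=robot.camera("wrist");cv2.imwrite("pics/w2.png",cv2.resize(c["color"][:,:,::-1],(800,500),interpolation=cv2.INTER_CUBIC))
E
```

```text
2.7 [ 0.46779027 -0.31675841  0.30280466] [ 0.57852095 -0.57845667 -0.4066697   0.40659704]
```

View pics/w2.png

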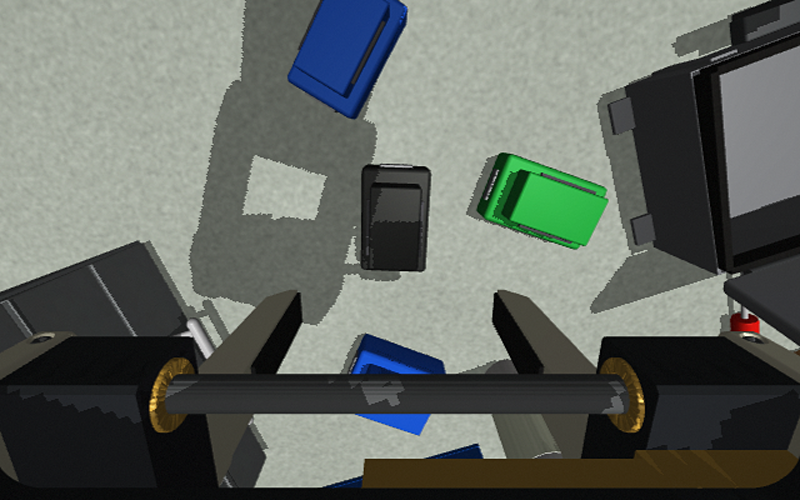

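The wrist view shows the dark pack centred in line with the jaws. Its block-top corners are at about (371,184), (420,184), (422,269) and (371,269), with its edges nearly upright in the image.

```bash
cat >>h.py <<'E'
M=np.array([[9.99999917e-01,-3.52940191e-04,2.03421407e-04,2.46571921e-04],[-2.96481035e-04,-2.88108722e-01,9.57597659e-01,-8.24279673e-02],[-2.79367219e-04,-9.57597640e-01,-2.88108802e-01,7.99580670e-02],[0,0,0,1]])
def wpt(u,z,pos,q):  # 800x500 px -> world at height z
    d=np.array([(u[0]/1.25-317.28)/299.8,(u[1]/1.25-197.515)/299.8,1])
    R=Ro.from_quat(np.roll(q,-1)).as_matrix()
    D=R@M[:3,:3]@d;O=R@M[:3,3]+pos
    return O+D*(z-O[2])/D[2]
E
python3 - <<'E'
from h import *
p=np.array([0.46779027,-0.31675841,0.30280466]);q=np.array([0.57852095,-0.57845667,-0.4066697,0.40659704])
R=Ro.from_quat(np.roll(q,-1)).as_matrix();print(R.round(3))
f=lambda us,z:np.array([wpt(u,z,p,q) for u in us])
for us,z in(([(371,184),(420,184),(422,269),(371,269)],.07),([(362,165),(431,167),(426,272),(361,271)],.04)):
    w=f(us,z);print(((w-p)@R*1000).round(1).tolist(),w.mean(0).round(4))
w=f([(696,72),(722,271)],.09);print("case rim clip/-y & hinge/-y",w.round(4))
E
```

```text
[[ 0.339  0.    -0.941]
 [ 0.941  0.     0.339]
 [ 0.    -1.     0.   ]]
[[-21.1, 232.8, 40.0], [19.9, 232.8, 40.0], [23.0, 232.8, -35.5], [-22.6, 232.8, -35.5]] [ 0.4656 -0.3161  0.07  ]
[[-30.9, 262.8, 53.3], [31.4, 262.8, 51.5], [29.2, 262.8, -49.7], [-34.6, 262.8, -48.6]] [ 0.4658 -0.3173  0.04  ]
case rim clip/-y & hinge/-y [[ 0.4255 -0.0715  0.09  ]
 [ 0.5887 -0.0697  0.09  ]]
```

Pack is centred to within 2 mm. I'll descend, with the tips ending 3 mm above the ledges, and grip.

Request:
{"fn": "step_arm", "kwargs": {"series": [{"dp": [0, 0.24, 0.013], "turn": [0, 0, 0], "grip": 1}, {"dp": [0, 0.24, 0], "turn": [0, 0, 0], "grip": 1}, {"dp": [0, 0.24, 0], "turn": [0, 0, 0], "grip": 1}, {"dp": [0, 0.24, 0], "turn": [0, 0, 0], "grip": 1}, {"dp": [0, 0.15, 0], "turn": [0, 0, 0], "grip": 1}, {"dp": [0, 0.06, 0], "turn": [0, 0, 0], "grip": 1}, {"dp": [0, 0, 0], "turn": [0, 0, 0], "grip": 1}, {"dp": [0, 0, 0], "turn": [0, 0, 0], "grip": 1}], "squeeze": 35}}

```text
clock: 3.55
eef_pos: [0.4666, -0.3168, 0.1289]
tcp_rot: [-0.578, 0.579, 0.407, -0.406]
contact_force: [-0.8, 0.3, -0.4]
opening: 0.999
```

Request:
{"fn": "step_arm", "kwargs": {"series": [{"dp": [0, 0, 0], "turn": [0, 0, 0], "grip": 0}, {"dp": [0, 0, 0], "turn": [0, 0, 0], "grip": 0}, {"dp": [0, 0, 0], "turn": [0, 0, 0], "grip": 0}, {"dp": [0, 0, 0], "turn": [0, 0, 0], "grip": 0}, {"dp": [0, 0, 0], "turn": [0, 0, 0], "grip": 0}, {"dp": [0, 0, 0], "turn": [0, 0, 0], "grip": 0}, {"dp": [0, 0, 0], "turn": [0, 0, 0], "grip": 0}, {"dp": [0, 0, 0], "turn": [0, 0, 0], "grip": 0}], "squeeze": 35}}

```text
clock: 4.35
eef_pos: [0.4661, -0.317, 0.1273]
tcp_rot: [-0.578, 0.579, 0.406, -0.407]
contact_force: [-0.7, -2.7, -0.3]
opening: 0.472
```

Gripped: the opening reads 44 mm. I'll lift and turn 21° to line up with the case.

Request:
{"fn": "step_arm", "kwargs": {"series": [{"dp": [0, -0.15, 0], "turn": [0, 0, 0], "grip": 0}, {"dp": [0, -0.25, 0], "turn": [0, 0, 0], "grip": 0}, {"dp": [0, -0.25, 0], "turn": [0, 0, 0], "grip": 0}, {"dp": [0, -0.25, 0], "turn": [0, -0.07, 0], "grip": 0}, {"dp": [0, -0.25, 0], "turn": [0, -0.07, 0], "grip": 0}, {"dp": [0, -0.12, 0], "turn": [0, -0.07, 0], "grip": 0}, {"dp": [0, 0, 0], "turn": [0, -0.07, 0], "grip": 0}, {"dp": [0, 0, 0], "turn": [0, -0.07, 0], "grip": 0}, {"dp": [0, 0, 0], "turn": [0, 0, 0], "grip": 0}]}}

```text
clock: 5.25
eef_pos: [0.466, -0.3167, 0.317]
tcp_rot: [0.495, -0.494, -0.505, 0.505]
contact_force: [0.2, -0.6, -5.4]
opening: 0.47
```

Request:
{"fn": "step_arm", "kwargs": {"series": [{"dp": [0.2, 0, -0.03], "turn": [0, 0, 0], "grip": 0}, {"dp": [0.28, 0, -0.043], "turn": [0, 0, 0], "grip": 0}, {"dp": [0.28, 0, -0.043], "turn": [0, 0, 0], "grip": 0}, {"dp": [0.28, 0, -0.043], "turn": [0, 0, 0], "grip": 0}, {"dp": [0.28, 0, -0.043], "turn": [0, 0, 0], "grip": 0}, {"dp": [0.28, 0, -0.043], "turn": [0, 0, 0], "grip": 0}, {"dp": [0.28, 0, -0.043], "turn": [0, 0, 0], "grip": 0}, {"dp": [0.28, 0, -0.04], "turn": [0, 0, 0], "grip": 0}, {"dp": [0.18, 0, -0.02], "turn": [0, 0, 0], "grip": 0}, {"dp": [0, 0, 0], "turn": [0, 0, 0], "grip": 0}]}}

```text
clock: 6.25
eef_pos: [0.5109, 0.0381, 0.3171]
tcp_rot: [0.495, -0.494, -0.505, 0.505]
contact_force: [-0.3, -1.1, -5.0]
opening: 0.472
```

```bash
python3 - <<'E'
from h import *
import cv2
o=robot.observe();print(o['clock'],o['eef_pos'],o['tcp_rot'],o['opening'],Ro.from_quat(np.roll(o['tcp_rot'],-1)).as_matrix().round(3))
a=robot.camera("side")["color"][100:300,200:440,::-1];b=robot.camera("scene")["color"][120:280,260:440,::-1]
a=cv2.resize(a,(480,400),interpolation=cv2.INTER_CUBIC)
b=cv2.resize(b,(320,284),interpolation=cv2.INTER_CUBIC);b=cv2.copyMakeBorder(b,0,116,0,0,0)
cv2.imwrite("pics/p3.png",np.hstack([a,b]))
E
```

```text
6.25 [0.51085923 0.03805742 0.31708533] [ 0.49505617 -0.49405674 -0.50529958  0.50546974] 0.471738793925321 [[-0.022 -0.001 -1.   ]
 [ 1.     0.001 -0.022]
 [ 0.001 -1.     0.001]]
```

View pics/p3.png

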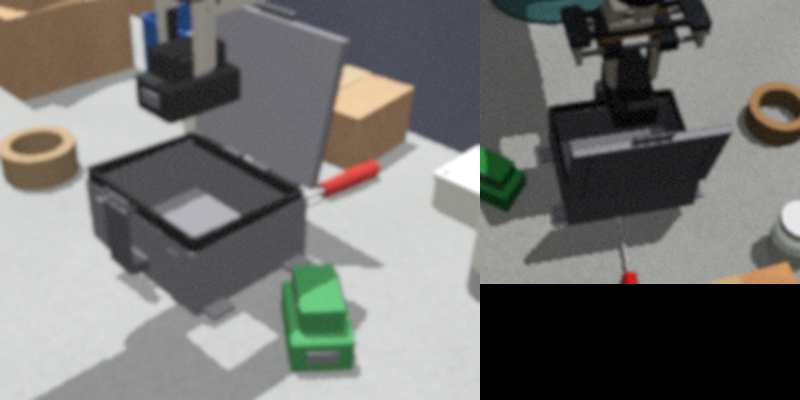

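The pack hangs above the case opening and the lid is clear. Lowering it now.

Request:
{"fn": "step_arm", "kwargs": {"series": [{"dp": [0, 0.2, 0], "turn": [0, 0, 0], "grip": 0}, {"dp": [0, 0.2, 0], "turn": [0, 0, 0], "grip": 0}, {"dp": [0, 0.2, 0], "turn": [0, 0, 0], "grip": 0}, {"dp": [0, 0.2, 0], "turn": [0, 0, 0], "grip": 0}, {"dp": [0, 0.2, 0], "turn": [0, 0, 0], "grip": 0}, {"dp": [0, 0.12, 0], "turn": [0, 0, 0], "grip": 0}, {"dp": [0, 0.05, 0], "turn": [0, 0, 0], "grip": 0}, {"dp": [0, 0.03, 0], "turn": [0, 0, 0], "grip": 0}, {"dp": [0, 0, 0], "turn": [0, 0, 0], "grip": 0}, {"dp": [0, 0, 0], "turn": [0, 0, 0], "grip": 0}]}}

```text
clock: 7.35
eef_pos: [0.5114, 0.035, 0.1388]
tcp_rot: [-0.495, 0.495, 0.505, -0.505]
contact_force: [-0.2, -0.4, -6.2]
opening: 0.474
```

Request:
{"fn": "step_arm", "kwargs": {"series": [{"dp": [0, 0.01, 0], "turn": [0, 0, 0], "grip": 0}, {"dp": [0, 0.008, 0], "turn": [0, 0, 0], "grip": 0}, {"dp": [0, 0, 0], "turn": [0, 0, 0], "grip": 0}, {"dp": [0, 0, 0], "turn": [0, 0, 0], "grip": 0}]}}

```text
clock: 7.75
eef_pos: [0.5111, 0.0352, 0.1353]
tcp_rot: [-0.495, 0.495, 0.505, -0.505]
contact_force: [1.5, -0.1, -3.9]
opening: 0.474
```

Just touching the floor. I'll let go and rise.

Request:
{"fn": "step_arm", "kwargs": {"series": [{"dp": [0, 0, 0], "turn": [0, 0, 0], "grip": 0.8}, {"dp": [0, 0, 0], "turn": [0, 0, 0], "grip": 0.8}, {"dp": [0, 0, 0], "turn": [0, 0, 0], "grip": 0.8}, {"dp": [0, 0, 0], "turn": [0, 0, 0], "grip": 0.8}, {"dp": [0, -0.1, 0], "turn": [0, 0, 0], "grip": 0.8}, {"dp": [0, -0.2, 0], "turn": [0, 0, 0], "grip": 0.8}, {"dp": [0, -0.3, 0], "turn": [0, 0, 0], "grip": 0.8}, {"dp": [0, -0.3, 0], "turn": [0, 0, 0], "grip": 0}, {"dp": [0, -0.3, 0], "turn": [0, 0, 0], "grip": 0}, {"dp": [0, -0.3, 0], "turn": [0, 0, 0], "grip": 0}]}}

```text
clock: 8.75
eef_pos: [0.5103, 0.0352, 0.3633]
tcp_rot: [-0.495, 0.495, 0.505, -0.505]
contact_force: [0.5, 1.1, -0.0]
opening: 0.591
```

Request:
{"fn": "step_arm", "kwargs": {"series": [{"dp": [0, -0.26, 0], "turn": [0, 0, 0], "grip": 0}, {"dp": [0, 0, 0], "turn": [0, 0, 0], "grip": 0}, {"dp": [0, 0, 0], "turn": [0, 0, 0], "grip": 0}, {"dp": [0, 0, 0], "turn": [0, 0, 0], "grip": 0}]}}

```text
clock: 9.15
eef_pos: [0.5107, 0.0352, 0.3983]
tcp_rot: [0.495, -0.495, -0.505, 0.505]
contact_force: [-0.0, 0.7, -0.6]
opening: 0.249
```

```bash
python3 - <<'E'
from h import *
import cv2
o=robot.observe();print(o['clock'],o['eef_pos'],o['opening'],o['joints'])
a=robot.camera("side")["color"][90:250,220:400,::-1]
w=robot.camera("wrist")["color"][:,:,::-1]
a=cv2.resize(a,(400,356),interpolation=cv2.INTER_CUBIC);w=cv2.resize(w,(400,250),interpolation=cv2.INTER_AREA)
cv2.imwrite("pics/p4.png",np.hstack([a,cv2.copyMakeBorder(w,0,106,0,0,0)]))
E
```

```text
9.15 [0.51073347 0.03517066 0.39829683] 0.24899335136222228 [ 1.89241212e-02 -2.48724901e-01  1.63562740e+00 -1.15166700e-06
  1.75585763e+00 -1.57254090e+00]
```

View pics/p4.png

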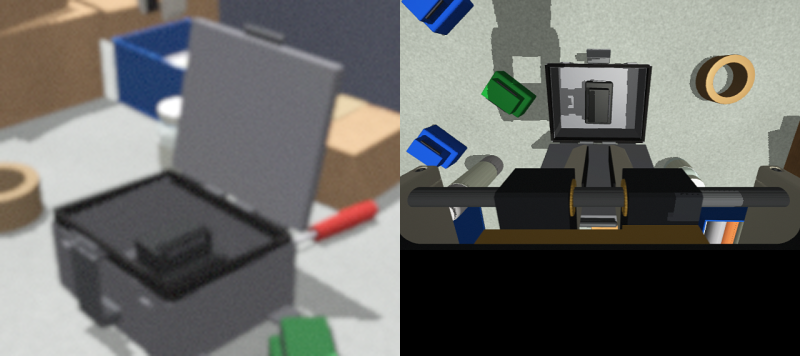

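The pack stands flat inside the case and the lid is still wide open. Its top corners in the side image are about (308,98) and (373,121). Next I'll work out its angle and the pushing arc.

```bash
python3 - <<'E'
from h import *
R=Ro.from_euler('z',.017).as_matrix()
for th in(1.6,1.7,1.8,1.9,1.95):
    X=np.array([[.085-.175*np.cos(th),y,.092+.175*np.sin(th)] for y in(.108,-.108)])@R.T+[.511,.0365,0]
    print(th,X.round(3).tolist(),proj('side',X).round(1).tolist())
print("tip path r=145, outer face, finger half depth .008")
hx,hz=.596,.092
for th in np.arange(1.5,0,-.1):
    print(th.round(1),[round(v,3) for v in(hx-.145*np.cos(th)+.014*np.sin(th),hz+.145*np.sin(th)+.014*np.cos(th))])
E
```

```text
1.6 [[0.599, 0.146, 0.267], [0.603, -0.07, 0.267]] [[294.5, 98.6], [360.1, 121.2]]
1.7 [[0.617, 0.146, 0.266], [0.62, -0.07, 0.266]] [[300.1, 97.6], [365.8, 119.8]]
1.8 [[0.634, 0.147, 0.262], [0.638, -0.069, 0.262]] [[305.5, 97.4], [371.1, 119.2]]
1.9 [[0.651, 0.147, 0.258], [0.654, -0.069, 0.258]] [[310.6, 97.9], [376.2, 119.5]]
1.95 [[0.659, 0.147, 0.255], [0.663, -0.069, 0.255]] [[313.1, 98.4], [378.6, 119.9]]
tip path r=145, outer face, finger half depth .008
1.5 [np.float64(0.6), np.float64(0.238)]
1.4 [np.float64(0.585), np.float64(0.237)]
1.3 [np.float64(0.571), np.float64(0.235)]
1.2 [np.float64(0.557), np.float64(0.232)]
1.1 [np.float64(0.543), np.float64(0.228)]
1.0 [np.float64(0.529), np.float64(0.222)]
0.9 [np.float64(0.517), np.float64(0.214)]
0.8 [np.float64(0.505), np.float64(0.206)]
0.7 [np.float64(0.494), np.float64(0.196)]
0.6 [np.float64(0.484), np.float64(0.185)]
0.5 [np.float64(0.475), np.float64(0.174)]
0.4 [np.float64(0.468), np.float64(0.161)]
0.3 [np.float64(0.462), np.float64(0.148)]
0.2 [np.float64(0.457), np.float64(0.135)]
0.1 [np.float64(0.453), np.float64(0.12)]
```

Lid angle is about 1.85 rad. I'll go over the lid's top edge, offset 45 mm in y to clear the bar, and drop behind it with the fingers shut.

Request:
{"fn": "step_arm", "kwargs": {"series": [{"dp": [0.06, 0, -0.2], "turn": [0, 0, 0], "grip": 0}, {"dp": [0.06, 0, -0.27], "turn": [0, 0, 0], "grip": 0}, {"dp": [0.06, 0, -0.27], "turn": [0, 0, 0], "grip": 0}, {"dp": [0.06, 0, -0.27], "turn": [0, 0, 0], "grip": 0}, {"dp": [0.06, 0, -0.26], "turn": [0, 0, 0], "grip": 0}, {"dp": [0, 0, 0], "turn": [0, 0, 0], "grip": 0}, {"dp": [0, 0.2, 0], "turn": [0, 0, 0], "grip": 0}, {"dp": [0, 0.2, 0], "turn": [0, 0, 0], "grip": 0}, {"dp": [0, 0.12, 0], "turn": [0, 0, 0], "grip": 0}, {"dp": [0, 0, 0], "turn": [0, 0, 0], "grip": 0}]}}

```text
clock: 10.25
eef_pos: [0.6997, 0.084, 0.3179]
tcp_rot: [0.496, -0.494, -0.504, 0.506]
contact_force: [-0.5, -0.4, -0.4]
opening: 0.006
```

Request:
{"fn": "step_arm", "kwargs": {"series": [{"dp": [0, 0, 0.1], "turn": [0, 0, 0], "grip": 0}, {"dp": [0, 0, 0.1], "turn": [0, 0, 0], "grip": 0}, {"dp": [0, 0, 0.1], "turn": [0, 0, 0], "grip": 0}, {"dp": [0, 0, 0.1], "turn": [0, 0, 0], "grip": 0}]}}

```text
clock: 10.65
eef_pos: [0.6401, 0.0828, 0.3233]
tcp_rot: [-0.494, 0.495, 0.506, -0.504]
contact_force: [2.6, -0.6, 2.8]
opening: 0.002
```

Request:
{"fn": "step_arm", "kwargs": {"series": [{"dp": [0, -0.01, 0.1], "turn": [0, 0, 0], "grip": 0}, {"dp": [0, -0.01, 0.1], "turn": [0, 0, 0], "grip": 0}, {"dp": [0, 0.0, 0.1], "turn": [0, 0, 0], "grip": 0}, {"dp": [0, 0.01, 0.1], "turn": [0, 0, 0], "grip": 0}]}}

```text
clock: 11.05
eef_pos: [0.5801, 0.0817, 0.325]
tcp_rot: [-0.494, 0.495, 0.506, -0.504]
contact_force: [2.6, 1.2, 1.0]
opening: 0.004
```

Request:
{"fn": "step_arm", "kwargs": {"series": [{"dp": [0, 0.055, 0.1], "turn": [0, 0, 0], "grip": 0}, {"dp": [0, 0.03, 0.095], "turn": [0, 0, 0], "grip": 0}, {"dp": [0, 0.04, 0.09], "turn": [0, 0, 0], "grip": 0}, {"dp": [0, 0.055, 0.087], "turn": [0, 0, 0], "grip": 0}, {"dp": [0, 0.06, 0.08], "turn": [0, 0, 0], "grip": 0}, {"dp": [0, 0.06, 0.073], "turn": [0, 0, 0], "grip": 0}, {"dp": [0, 0.073, 0.067], "turn": [0, 0, 0], "grip": 0}, {"dp": [0, 0.073, 0.06], "turn": [0, 0, 0], "grip": 0}]}}

```text
clock: 11.85
eef_pos: [0.4825, 0.0796, 0.2573]
tcp_rot: [-0.494, 0.495, 0.506, -0.504]
contact_force: [0.7, 0.3, 1.0]
opening: 0.006
```

Request:
{"fn": "step_arm", "kwargs": {"series": [{"dp": [0, 0.08, 0.045], "turn": [0, 0, 0], "grip": 0}, {"dp": [0, 0.085, 0.035], "turn": [0, 0, 0], "grip": 0}, {"dp": [0, 0.085, 0.03], "turn": [0, 0, 0], "grip": 0}, {"dp": [0, 0.085, 0.025], "turn": [0, 0, 0], "grip": 0}, {"dp": [0, 0.02, 0], "turn": [0, 0, 0], "grip": 0}]}}

```text
clock: 12.35
eef_pos: [0.4619, 0.0792, 0.2011]
tcp_rot: [0.495, -0.494, -0.505, 0.506]
contact_force: [-5.6, -0.5, 9.9]
opening: 0.004
```

```bash
python3 - <<'E'
from h import *
import cv2
o=robot.observe();print(o['clock'],o['eef_pos'],o['contact_force'])
a=robot.camera("side")["color"][90:270,200:440,::-1]
cv2.imwrite("pics/p5.png",cv2.resize(a,(720,540),interpolation=cv2.INTER_CUBIC))
E
```

```text
12.35 [0.46188052 0.07916185 0.20106171] [-5.57403509 -0.46068256  9.88987568]
```

View pics/p5.png

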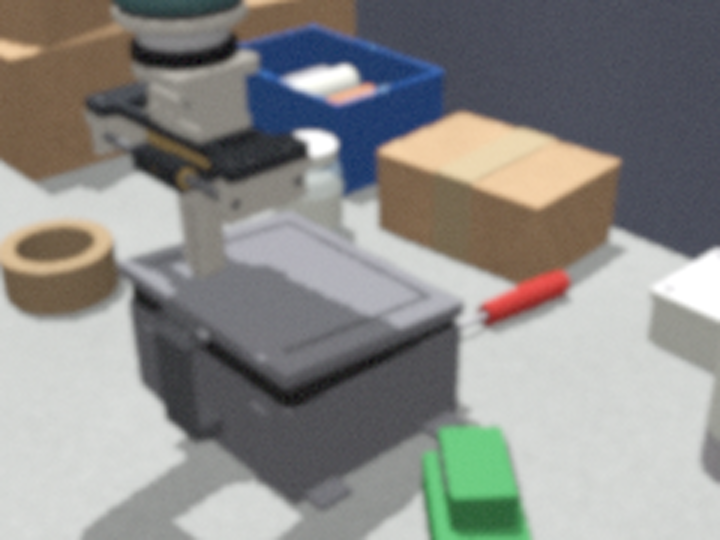

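The lid is nearly down, about 0.08 rad, with the fingers on its clip half. I'll shift to the middle line and press.

Request:
{"fn": "step_arm", "kwargs": {"series": [{"dp": [0, -0.1, 0], "turn": [0, 0, 0], "grip": 0}, {"dp": [-0.14, 0, 0.03], "turn": [0, 0, 0], "grip": 0}, {"dp": [-0.145, 0, 0.03], "turn": [0, 0, 0], "grip": 0}, {"dp": [0, 0, 0], "turn": [0, 0, 0], "grip": 0}, {"dp": [0, 0.08, 0], "turn": [0, 0, 0], "grip": 0}, {"dp": [0, 0.04, 0], "turn": [0, 0, 0], "grip": 0}, {"dp": [0, 0.02, 0], "turn": [0, 0, 0], "grip": 0}, {"dp": [0, 0, 0], "turn": [0, 0, 0], "grip": 0}]}}

```text
clock: 13.2
eef_pos: [0.4544, 0.0367, 0.1962]
tcp_rot: [0.495, -0.495, -0.505, 0.506]
contact_force: [-1.9, -2.0, 4.8]
opening: 0.006
```

Request:
{"fn": "step_arm", "kwargs": {"series": [{"dp": [0, 0.015, 0], "turn": [0, 0, 0], "grip": 0}, {"dp": [0, 0.015, 0], "turn": [0, 0, 0], "grip": 0}, {"dp": [0, 0.01, 0], "turn": [0, 0, 0], "grip": 0}, {"dp": [0, 0, 0], "turn": [0, 0, 0], "grip": 0}, {"dp": [0, 0, 0], "turn": [0, 0, 0], "grip": 0}]}}

```text
clock: 13.7
eef_pos: [0.4542, 0.0368, 0.1904]
tcp_rot: [0.495, -0.494, -0.505, 0.506]
contact_force: [-8.6, -2.3, 10.0]
opening: 0.004
```

Request:
{"fn": "step_arm", "kwargs": {"series": [{"dp": [0, 0.012, 0], "turn": [0, 0, 0], "grip": 0}, {"dp": [0, 0.012, 0], "turn": [0, 0, 0], "grip": 0}, {"dp": [0, 0, 0], "turn": [0, 0, 0], "grip": 0}, {"dp": [0, 0, 0], "turn": [0, 0, 0], "grip": 0}]}}

```text
clock: 14.1
eef_pos: [0.454, 0.0368, 0.1875]
tcp_rot: [0.495, -0.494, -0.505, 0.506]
contact_force: [-14.4, -3.4, 19.6]
opening: 0.006
```

Request:
{"fn": "step_arm", "kwargs": {"series": [{"dp": [0, 0.01, 0.01], "turn": [0, 0, 0], "grip": 0}, {"dp": [0, 0.01, 0.01], "turn": [0, 0, 0], "grip": 0}, {"dp": [0, 0, 0], "turn": [0, 0, 0], "grip": 0}, {"dp": [0, 0, 0], "turn": [0, 0, 0], "grip": 0}]}}

```text
clock: 14.5
eef_pos: [0.4531, 0.0367, 0.1873]
tcp_rot: [-0.493, 0.496, 0.507, -0.504]
contact_force: [-1.8, -2.0, 32.7]
opening: 0.004
```

It's hit a hard stop: 33 N with no further travel, and the tip height corresponds to about -0.02 rad. I'll back off and check.

Request:
{"fn": "step_arm", "kwargs": {"series": [{"dp": [0, -0.03, 0], "turn": [0, 0, 0], "grip": 0}, {"dp": [0, -0.1, 0], "turn": [0, 0, 0], "grip": 0}, {"dp": [0, -0.2, 0], "turn": [0, 0, 0], "grip": 0}, {"dp": [0, -0.3, 0], "turn": [0, 0, 0], "grip": 0}, {"dp": [0, -0.3, 0], "turn": [0, 0, 0], "grip": 0}, {"dp": [0, -0.3, 0], "turn": [0, 0, 0], "grip": 0}, {"dp": [0, 0, 0], "turn": [0, 0, 0], "grip": 0}, {"dp": [0, 0, 0], "turn": [0, 0, 0], "grip": 0}]}}

```text
clock: 15.3
eef_pos: [0.4515, 0.0366, 0.3689]
tcp_rot: [-0.495, 0.495, 0.505, -0.505]
contact_force: [-0.4, -0.8, -1.1]
opening: 0.006
```

```bash
python3 - <<'E'
from h import *
import cv2
o=robot.observe();print(o['clock'],o['eef_pos'],o['contact_force'])
a=robot.camera("side")["color"][150:270,230:390,::-1]
b=robot.camera("scene")["color"][:,:,::-1]
a=cv2.resize(a,(480,360),interpolation=cv2.INTER_CUBIC);b=cv2.resize(b[140:310,170:460],(480,281),interpolation=cv2.INTER_CUBIC)
cv2.imwrite("pics/p6.png",np.vstack([a[:310],b]))
# expected lid front top corner (-y) in side image for angles
R=Ro.from_euler('z',.017).as_matrix()
for th in(.0,.018,.05):
    X=np.array([[.085-.175*np.cos(th)+.014*np.sin(th),y,.092+.175*np.sin(th)+.014*np.cos(th)] for y in(.108,-.108)])@R.T+[.511,.0365,0]
    print(th,((proj('side',X)-[230,150])*3).round(1).tolist())
E
```

```text
15.3 [0.45147903 0.03663229 0.36888556] [-0.42755456 -0.78614182 -1.12111308]
0.0 [[27.2, 93.3], [196.6, 208.4]]
0.018 [[27.0, 89.7], [196.7, 204.5]]
0.05 [[26.8, 83.3], [197.0, 197.3]]
```

View pics/p6.png

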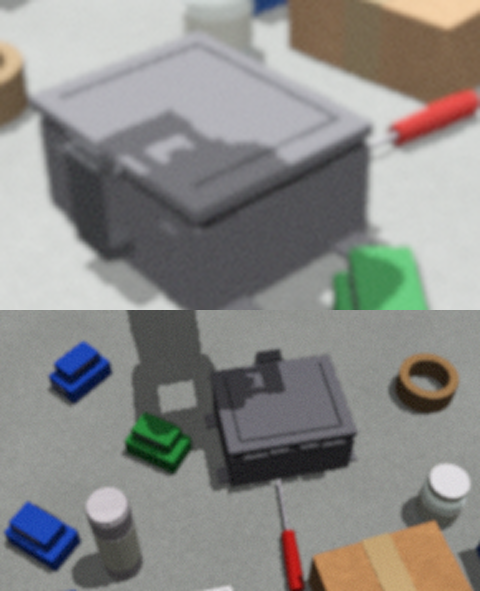

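In the side view the lid's front corners are at about (33,102) and (193,215). That is at or below the predicted shut position, where 0.05 rad would put them 10 px higher. The lid lies flush and the other objects are in place, so I'm handing in.

```bash
python3 -c "
from station import robot
print(robot.job_done())"
```

```text
the job is handed in; nothing more can be done
None
```

The battery pack is in the case with the lid shut, and I handed the job in at about 15 s on the robot's clock. I set the dark pack on the case floor, let go and checked it lay flat. Then I swung the lid down from behind and pressed it on its middle line until it stopped hard, at about 33 N.

- **Lid:** After I backed off, with the robot touching nothing, the lid stayed shut. Its front corners in the side view were at or slightly below where a fully shut lid should be. An uncaught lid would have sat about 10 px higher in that enlarged view. I did not see the clip hook itself close up, so the catch is inferred from the lid staying down.
- **Other objects:** In the last views the tape roll, can, jar, screwdriver and the blue and green look-alikes looked where they had been.
- **Problems:** My first three move calls were refused because their rows left out fields, and nothing moved. One case corner disagreed with the position fit by about 9 px, so I gave it little weight.

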